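Pin a loose filter-holder stack into line

ROBOT

A 6-joint arm with a two-finger parallel gripper is mounted at the origin on the work surface. World frame = base frame: x ahead of the robot, y to its left, z up, the work surface at z = 0. Lengths are in m, angles in rad, forces in N, time in s.
With the tool pointing down it reaches from about 0.35 to 0.775 m from the base axis. Payload 5.5 kg.
Tool frame: the origin (TCP) lies on the centre line of the jaws, within the pads' length; the fingertips stand 11 mm ahead of it and the grasp point (between the pads) lies 8 mm behind it; z points along the fingers, y is the line along which they close (so a half turn about z gives the same grasp; the last joint's range is limited). The gripper opens to 85 mm and grips with 20 to 120 N. Pads are 22 mm wide; open, the fingers measure 114 mm over their backs; the gripper's body (76 mm by 85 mm) begins 54 mm behind the grasp point. The pads swing forward as they close: fully open they stand 13 mm farther back than shut.
Start: joints at [-1.372, 0.313, 0.046, 1.304, 0, 1.431], TCP at [0.191, -0.542, 0.242] pointing down, gripper open.
Joint ranges: [-2.76, 2.76], [-0.86, 1.69], [-1.03, 1.26], [-2.2, 2.34], [-1.47, 1.5], [-3.14, 3.14]. Speed limits (rad/s): [2.57, 2.57, 3.14, 3.14, 3.14, 3.14].

INTERFACE

Orientations are given as a unit quaternion [w, x, y, z].
In Python, from workcell import get_state, eyes, env gives the robot as it stands.
- The arm moves only by the shell command python3 -m inch 'ROWS' [OPENING] [FORCE]. ROWS is JSON, one flat list of numbers, 4 for each row, row after row: the shift along the tool's x, y, z in cm, then the turn about the tool's z in rad. A call has exactly 5 rows; each row shifts and turns the commanded pose from where the row before left it, along the tool's axes as they then stand; what a row does not reach is not made up. A row lasts 1/12 s, in which the tool goes at most 41.7 mm and 7.16 degrees, less where a joint would pass 70% of its speed; a pose out of reach is approached as far as the arm can. A call is refused whole if a number of a shift passes 4.17 or a number of a turn 0.125, either way. A call with a gripper value outside its range is refused whole. OPENING is the opening, from -1 (shut) to 1 (fully open), set as the call begins (- or left out, the last holds). The fingers move at their own pace and stop on an object; FORCE is the grip in N (left out, the last holds). Time passes only in rows, so rows that do not move let the fingers close, or fill a call up. It gives the time, the measured TCP pose, the force, the opening and the grip force at its end, in the units of the state.
- get_state(): the state, without advancing time (a new reading comes with each control period).
- eyes.read_camera(name): name is "scene" or "top"; returns the picture (480x640x3 uint8, red, green, blue); there is no depth.
- eyes.camera_info(name): a dict with "fovy" (degrees; the focal length in pixels is half the picture's height over the tangent of half this angle, whatever the lens; pixels are square), "cx", "cy" (the principal point, pixels), "D" ([k1, k2, p1, p2, k3] as OpenCV has them; the pictures are not rectified), "xyz" and "orientation" of the camera in the world. Camera axes: x right, y down, z forward; pixel columns grow to the right and rows downward; lengths in m; the calibration is good to about 2 mm. A picture is of the moment at which its call begins. camera_info takes no time and is no camera call.
- env.hand_in(): hands the job in; it is judged then, once.
The state is a dict: "clock": time; "joint_pos": joint angles; "qvel": joint speeds; "tau": joint torques, N m; "tcp_pos": TCP position; "orientation": TCP orientation; "wrist_force": force on the tool from outside, world axes, zero at the start; "ft_torque": the same for the moment, N m; "finger_gap": finger opening in m; "grip_force": force on a finger pad.
Only numpy, scipy, OpenCV 4.12 (cv2) and the standard library are available. Lean on these libraries where they do the work, as an engineer would, in place of code of your own. Each camera call takes 0.05 s, during which the arm holds its last target. There are 200 camera calls.

TASK

The spacer frame and cover of the flat filter holder have been laid on loosely and their corner holes are out of line with the base. Take the two tapered pins with round knobs from the stand and drive one down at each of the two opposite corners with the larger holes, through cover, frame and base, so that they pull the plates into line and each knob sits down on the cover; let go of them. Leave the T-bar bolts in the stand and the other things on the bench where they are.

Things in the scene. Friction and masses are not known exactly. Their poses are not given: they have to be found in the camera images.
- pin1_knob (a point): Centre of the black round knob (30 mm diameter, 46 mm tall) of one of two identical tapered alignment pins, which hangs point down in the stand; on the pin's axis, z up along it. The knob's flat underside, 23 mm below this point, is the shoulder, now resting on the stand's top plate; the tip is 103 mm below this point. Grip it by the knob, which is free all round.
- pin2_knob (a point): The same point of the other pin, the same in every way. Either pin may go in either corner.
- pin1: The first pin: 126 mm long, about 0.17 kg; origin at its tip, z along it towards the knob. Below the shoulder a straight polished steel shank, 20 mm diameter, 30 mm long, then a straight taper 50 mm long down to the 5 mm tip.
- pin2: The second pin, the same.
- stand: Fixed grey stand that holds the pins and bolts: a plate 150 x 150 mm on four posts, its top 110 mm above the bench, with four 24 mm holes on an 86 mm square, which pin in which hole varies. Origin on the bench under its centre. Lift a pin 85 mm to clear the plate, and 50 mm more to pass over the other knobs and bars, up to 46 mm above it.
- press: The filter holder's fixed steel base: deck 150 (x) x 210 (y) mm, 18 mm thick, on legs, its top 76 mm above the bench; open below the holes. Origin on the bench under its centre. Frame and cover lie on the deck, so the pile is 96 mm high.
- base_hole_a (a point): Centre of pin hole A (round, 21.5 mm, straight through) on the base's deck, level with its top face; z up. It cannot move. In the base's frame it lies at x +55, y +85 mm. A pin is home when its shoulder sits on the cover: its knob's centre is then 43 mm above this point.
- base_hole_b (a point): The same for pin hole B of the base, at the diagonally opposite corner (x -55, y -85 mm).
- frame_hole_a (a point): Centre of hole A (21.5 mm) on the top face of the white plastic spacer frame (150 x 210 x 12 mm, about 0.28 kg, open in the middle) that lies loose on the base, shifted so that its holes are about 2 to 6 mm out of line with the base's.
- frame_hole_b (a point): The same for hole B of the frame, over base hole B.
- cover_hole_a (a point): Centre of hole A (21.5 mm) on the top face of the cover plate, over base hole A, out of line with it by about 2 to 6 mm, the other way from the frame.
- cover_hole_b (a point): The same for hole B of the cover, over base hole B.
- cover: Aluminium cover plate, 150 (x) x 210 (y) x 8 mm, about 0.62 kg, loose on the frame; origin at the centre of its underside. It carries two 6 mm ribs and a hose elbow, 45 mm high, in the middle; its other two corners have small 12 mm bolt holes, not used here. The plates slide easily: a steady push of 3 to 12 N drives a pin and drags them into line.
- bolt1_bar (a point): A clamp bolt with a 64 mm T-bar on top (this is the middle of the bar, 17 mm above the stand's plate; x along the bar), hanging in another hole of the stand. Not used now.
- bolt2_bar (a point): The second T-bar clamp bolt, the same. Not used now.
- spanner_mid (a point): A spanner 150 mm long lying flat on the bench, about 10 mm high. Leave alone.
- bottle_mid (a point): A reagent bottle with a screw cap, 68 mm diameter, 130 mm tall (point half-way up). Leave alone.
- beaker_mid (a point): A glass beaker, 72 mm diameter, 100 mm tall (point half-way up). Leave alone.
- tipbox_mid (a point): A pipette-tip box 88 x 125 x 74 mm (point half-way up). Leave alone.
- dishes_mid (a point): Two stacked petri dishes, 93 mm diameter, 33 mm high (point half-way up). Leave alone.
Mind the look-alikes: they are no part of the job. Leave any pink or turquoise look-alike of the pin2 alone. What is shaped like the pin1 but yellow is not meant.

How it is judged:
By the outcome, as a careful person would: the job done as asked, in the order asked, and still so for the second after the job is handed in, with the robot touching nothing.
It also fails if it takes over 67 s, if anything falls off the work surface, if the arm or the gripper's body presses on something with over 40 N, if the wrist force passes 120 N, or if a joint passes its speed limit or range.

## Working session

There is one attempt and no reset: what is moved stays moved. The work goes in short steps, Python scripts to look and compute and a shell command to move; the robot and the scene stay as the last step left them, time stands still between calls to the robot, and variables do not carry over. Pictures are saved under pics/ and viewed, at most 10 in all, crops included, and the job is handed in when it is done.

```bash
mkdir -p pics; ls
python3 - <<'E'
from workcell import get_state, eyes
import cv2
for n in ("scene","top"):
    cv2.imwrite(f"pics/{n}0.png",eyes.read_camera(n)[:,:,::-1]); print(eyes.camera_info(n))
print(get_state())
E
```

```text
pics
{'fovy': 43.066492933466066, 'cx': 321.60934968770835, 'cy': 243.50064214844983, 'D': array([-0.05999229,  0.        ,  0.        ,  0.        ,  0.        ]), 'xyz': array([ 1.24374665, -0.17691581,  0.92018918]), 'orientation': array([-0.26512748,  0.73620371,  0.58531161, -0.212419  ])}
{'fovy': 57.38010574463818, 'cx': 324.47635378109004, 'cy': 242.1707976493854, 'D': array([-0.07036746,  0.        ,  0.        ,  0.        ,  0.        ]), 'xyz': array([0.43316779, 0.00197468, 0.90015175]), 'orientation': array([ 0.05039377, -0.70157522,  0.70632822, -0.07970647])}
{'clock': 0.1, 'joint_pos': array([-1.37158167e+00,  3.13921517e-01,  4.50668370e-02,  1.30358636e+00,
       -1.34941830e-05,  1.43122112e+00]), 'qvel': array([-8.05735410e-04, -9.70823565e-04,  2.16135251e-03,  6.20831907e-04,
       -5.38737243e-04, -9.81247929e-06]), 'tau': array([ 2.03601645e-03, -4.81724095e+01,  2.99244064e+01,  1.27310501e-02,
       -1.39054205e-04, -1.33612023e-06]), 'tcp_pos': array([ 0.19101079, -0.5418755 ,  0.24148964]), 'orientation': array([-8.21789490e-04,  9.85686619e-01,  1.68585922e-01, -3.12628948e-05]), 'wrist_force': array([-0.62231384,  0.22822827, -0.17667177]), 'ft_torque': array([-0.02647568, -0.02090657,  0.01554803]), 'grip_force': 0.0, 'finger_gap': 0.08557009190791809}
```

View pics/scene0.png

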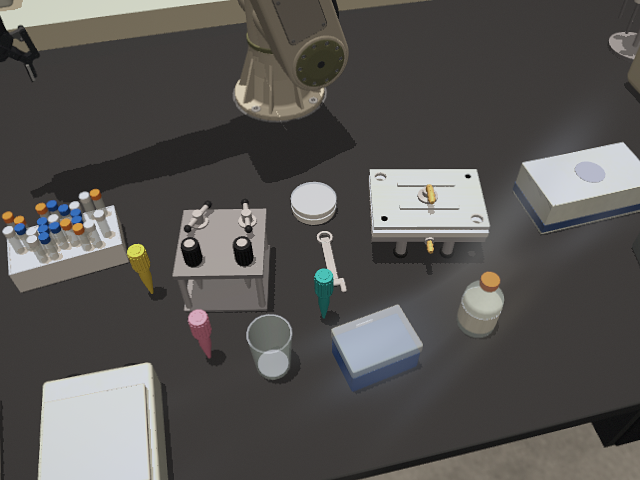

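View pics/top0.png

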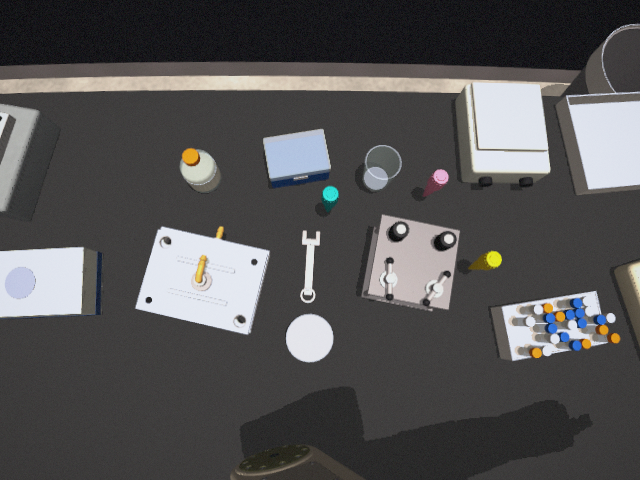

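Candidates in the top view: black knobs at (400,231) and (446,241), which are the pins. Look-alikes are yellow (492,260), pink (440,178) and turquoise (330,195). The T-bars are at (390,280) and (435,288). The large holes are at (166,242) and (240,321). I'll check these in one close crop.

```bash
cat > h.py <<'E'
import numpy as np, cv2
from scipy.spatial.transform import Rotation as R
from workcell import get_state, eyes
def cam(n):
    c=eyes.camera_info(n); f=240/np.tan(np.radians(c['fovy']/2))
    K=np.array([[f,0,c['cx']],[0,f,c['cy']],[0,0,1]]); q=c['orientation']
    return K,c['D'],np.array(c['xyz']),R.from_quat([q[1],q[2],q[3],q[0]]).as_matrix()
def ray(n,px):
    K,D,p,M=cam(n); u=cv2.undistortPoints(np.array([[px]],float),K,D)[0,0]
    return p,M@np.array([u[0],u[1],1])
def onz(n,px,z):
    p,d=ray(n,px); return p+d*(z-p[2])/d[2]
def proj(n,P):
    K,D,p,M=cam(n); r=cv2.Rodrigues(M.T)[0]
    return cv2.projectPoints(np.atleast_2d(np.array(P,float)),r,-M.T@p,K,D)[0][:,0]
E
python3 - <<'E'
from h import *
t=cv2.imread('pics/top0.png'); s=cv2.imread('pics/scene0.png')
def c(i,x,y): return cv2.resize(i[y:y+100,x:x+133],(400,300),interpolation=cv2.INTER_CUBIC)
a=np.vstack([np.hstack([c(t,350,210),c(t,137,230)]),np.hstack([c(s,160,190),c(s,362,150)])])
cv2.imwrite('pics/crop1.png',a)
for p in [(400,229),(446,239)]: print(p,onz('top',p,.156))
for p in [(166,242),(240,321),(254,262),(149,300)]: print(p,onz('top',p,.096))
E
```

```text
(400, 229) [ 0.59494244 -0.16256543  0.156     ]
(446, 239) [ 0.57688476 -0.24385352  0.156     ]
(166, 242) [0.58420092 0.2621576  0.096     ]
(240, 321) [0.43904934 0.12146843 0.096     ]
(254, 262) [0.54622889 0.09804788 0.096     ]
(149, 300) [0.47716031 0.28763302 0.096     ]
```

View pics/crop1.png

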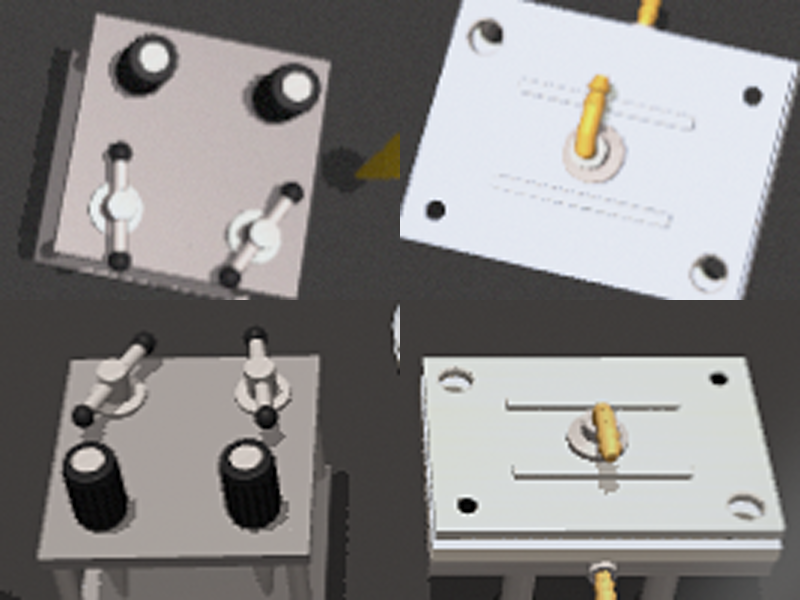

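The crop confirms two black knobs with white caps: top view about (401.7,229) and (449,239), scene view (190,243) and (242,242). The cover's large holes are at top (166,242) and (240.3,320.7). Next I'll fit the cover pose and look closely at the holes and deck edges to find the base.

Run:
```python
from h import *
from scipy.optimize import least_squares
av={n:np.mean([eyes.read_camera(n).astype(float) for _ in range(4)],0)[:,:,::-1].astype(np.uint8) for n in('top','scene')}
for n in av: cv2.imwrite(f'pics/av_{n}.png',av[n])
# knobs (cap centre z=.156)
for a,b in [((401.7,229),(242,242.3)),((449,239),(190,242.7))]:
    print('knob',onz('top',a,.156),onz('scene',b,.156))
# cover holes
for a,b in [((166,242),(380.5,176.5)),((240.3,320.7),(477.3,218.7)),((254,262),(384.5,218.5)),((148.7,300),(468,176.3))]:
    print('hole',onz('top',a,.096),onz('scene',b,.096))
def c(n,x,y,w=40,h=30): return cv2.resize(av[n][y:y+h,x:x+w],(400,300),interpolation=cv2.INTER_CUBIC)
cv2.imwrite('pics/crop2.png',np.vstack([np.hstack([c('top',146,227),c('top',220,305)]),np.hstack([c('scene',360,162),c('scene',457,204)])]))
cv2.imwrite('pics/crop3.png',cv2.resize(av['scene'][160:260,362:495],(800,600),interpolation=cv2.INTER_CUBIC))
```

```text
knob [ 0.59493972 -0.16558457  0.156     ] [ 0.59261134 -0.16259483  0.156     ]
knob [ 0.57687216 -0.24926232  0.156     ] [ 0.57406468 -0.24609217  0.156     ]
hole [0.58420092 0.2621576  0.096     ] [0.43716013 0.12426138 0.096     ]
hole [0.43958081 0.12093956 0.096     ] [0.58308343 0.26563692 0.096     ]
hole [0.54622889 0.09804788 0.096     ] [0.54424314 0.10003211 0.096     ]
hole [0.47716064 0.28818194 0.096     ] [0.47483658 0.29078686 0.096     ]
```

View pics/crop2.png

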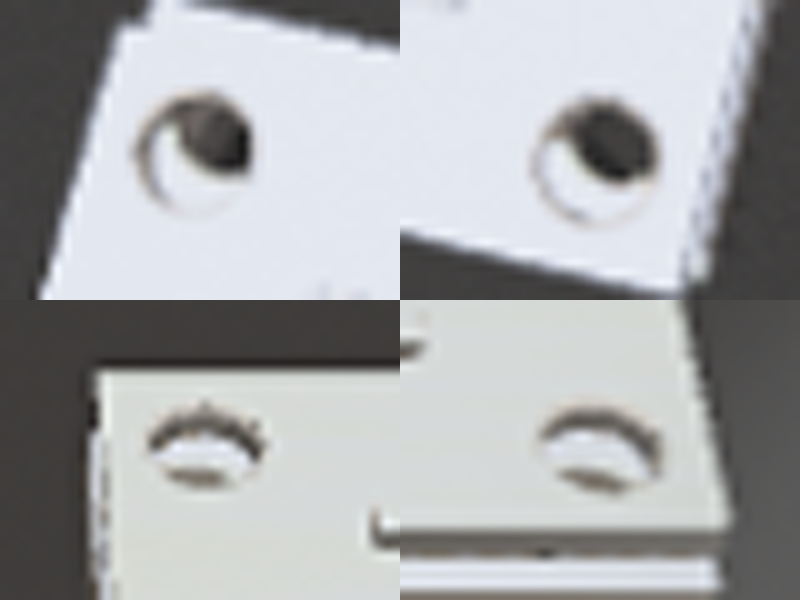

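View pics/crop3.png

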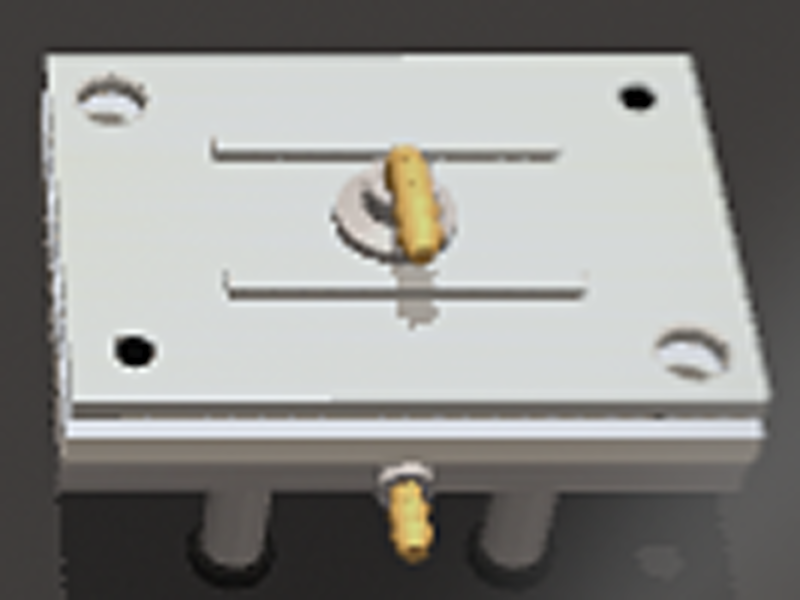

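The crops show each cover hole with a white frame crescent on its lower-left (−x,+y) side and the dark through-opening at upper-right. So the frame is shifted about 7 mm toward (+x,−y) relative to the cover. The deck's lower front corners are at crop3 (60,490) and (745,490). I'll back-project those to locate the base.

Run:
```python
from h import *
g=lambda x,y:(362+(x+.5)/6.015-.5,160+(y+.5)/6-.5)
A=np.array([.43716,.12426]);B=np.array([.58308,.26564])  # scene-based cover holes
print('cover centre',(A+B)/2, 'dist',np.linalg.norm(A-B),'exp',2*np.hypot(55,85))
d=B-A; yaw=np.arctan2(d[1],d[0])-np.arctan2(85,55); print('yaw',np.degrees(yaw))
Rm=lambda t:np.array([[np.cos(t),-np.sin(t)],[np.sin(t),np.cos(t)]])
C=(A+B)/2
# predicted cover corners vs. image; and deck corners if aligned with the cover
for nm,z in(('covertop',.096),('covbot',.088),('deck top',.076),('deck bot',.058)):
    for s in((75,-105),(75,105)):
        w=C+Rm(yaw)@np.array(s)/1000
        p=proj('scene',[*w,z])[0]; print(nm,s,'crop3 px',(p-[361.6,159.6])*6)
for p in((60,490),(745,490)): print(onz('scene',g(*p),.058))
print('yawdeck',np.degrees(np.arctan2(*(lambda v:(v[1],v[0]))((onz('scene',g(745,490),.058)-onz('scene',g(60,490),.058))[:2])))-90)
im=cv2.imread('pics/av_scene.png').astype(int)
for x in (390,410,450,470): print(x,[tuple(im[y,x]) [1] for y in range(222,248)])
for y in (234,236,238,240): print(y,im[y,366:378,1],im[y,480:494,1])
```

```text
cover centre [0.51012 0.19495] dist 0.20317714143082144 exp 202.48456731316588
yaw -13.00008666367949
covertop (75, -105) crop3 px [ 74.7502703  403.88388516]
covertop (75, 105) crop3 px [769.76512611 403.3982472 ]
covbot (75, -105) crop3 px [ 73.06304205 421.35620661]
covbot (75, 105) crop3 px [764.25549871 420.80543684]
deck top (75, -105) crop3 px [ 70.56552649 447.20345579]
deck top (75, 105) crop3 px [756.0985652  446.55920802]
deck bot (75, -105) crop3 px [ 66.892476   485.18168169]
deck bot (75, 105) crop3 px [744.09948594 484.40621413]
[0.56090542 0.0730988  0.058     ]
[0.60881754 0.279194   0.058     ]
yawdeck -13.087411502617314
390 [np.int64(217), np.int64(217), np.int64(218), np.int64(219), np.int64(227), np.int64(100), np.int64(98), np.int64(121), np.int64(225), np.int64(221), np.int64(226), np.int64(116), np.int64(121), np.int64(123), np.int64(125), np.int64(95), np.int64(86), np.int64(86), np.int64(87), np.int64(77), np.int64(33), np.int64(37), np.int64(38), np.int64(37), np.int64(37), np.int64(37)]
410 [np.int64(217), np.int64(217), np.int64(218), np.int64(219), np.i
[... 806 characters left out ...]
 np.int64(107), np.int64(221), np.int64(218), np.int64(222), np.int64(126), np.int64(124), np.int64(126), np.int64(128), np.int64(103), np.int64(97), np.int64(98), np.int64(98), np.int64(101), np.int64(66), np.int64(68), np.int64(69), np.int64(70), np.int64(70), np.int64(71)]
234 [ 61  61  61  60  58  65 137 123 121 121 121 121] [126 125 126 126 126 126 127 129 105  88  90  90  91  91]
236 [ 61  61  61  60  59  73 109 124 125 125 125 125] [129 129 130 130 130 130 131 112  92  90  91  92  91  92]
238 [61 61 62 60 60 66 89 89 89 88 89 88] [102 103 103 104 105 102  94  90  90  90  91  91  91  91]
240 [61 61 60 60 59 69 87 88 88 88 88 88] [103 103 103 104 105  96  90  91  91  91  92  91  91  91]
```

The deck sits about (+2.8, −1.6) mm from the cover in the cover's axes, which agrees with the hole views (base between cover and frame). The base hole estimates are A≈(.586,.2615) and B≈(.441,.121). I'll turn the tool so the jaws close along the stand's y axis, keeping the fingers clear of the T-bars.

```bash
cat > d.py <<'E'
# remaining shift (cm, tool axes) to world target; prints turn to bring tool x to 167.5 deg
import sys
from h import *
def st():
    s=get_state(); q=s['orientation']; return s,R.from_quat([q[1],q[2],q[3],q[0]]).as_matrix()
if __name__=='__main__':
    s,M=st(); t=np.array([float(v) for v in sys.argv[1:4]])
    print('tcp',s['tcp_pos'].round(4),'shift cm',(M.T@(t-s['tcp_pos'])*100).round(2),'xang',np.degrees(np.arctan2(M[1,0],M[0,0])).round(1),'zaxis',M[:,2].round(3),'j6',s['joint_pos'][5].round(2),'F',s['wrist_force'].round(1),'gap',s['finger_gap'].round(4),'grip',s['grip_force'],'t',s['clock'])
E
T='[0,0,0,-0.125,0,0,0,-0.125,0,0,0,-0.125,0,0,0,-0.125,0,0,0,-0.125]'
python3 -m inch '[0,0,0,-0.125,0,0,0,-0.125,0,0,0,-0.125,0,0,0,-0.125,0,0,0,-0.125]' 0.2 60
python3 d.py .5755 -.2477 .24
```

```text
clock: 0.92
tcp_pos: [0.1911, -0.5424, 0.2424]
orientation: [0.0, 0.885, 0.466, -0.0]
wrist_force: [0.4, 0.3, 0.3]
finger_gap: 0.0511
grip_force: 0.0Traceback (most recent call last):
  File "d.py", line 8, in <module>
    print('tcp',s['tcp_pos'].round(4),'shift cm',(M.T@(t-s['tcp_pos'])*100).round(2),'xang',np.degrees(np.arctan2(M[1,0],M[0,0])).round(1),'zaxis',M[:,2].round(3),'j6',s['joint_pos'][5].round(2),'F',s['wrist_force'].round(1),'gap',s['finger_gap'].round(4),'grip',s['grip_force'],'t',s['clock'])
                                                                                                                                                                                                                                       ^^^^^^^^^^^^^^^^^^^^^
AttributeError: 'float' object has no attribute 'round'
```

```bash
sed -i "s/s\['finger_gap'\].round(4)/round(s['finger_gap'],4)/" d.py
python3 -m inch '[0,0,0,-0.125,0,0,0,-0.125,0,0,0,-0.125,0,0,0,-0.125,0,0,0,-0.125]' >/dev/null
python3 -m inch '[0,0,0,-0.125,0,0,0,-0.125,0,0,0,-0.125,0,0,0,-0.125,0,0,0,-0.125]' >/dev/null
python3 -m inch '[0,0,0,-0.125,0,0,0,-0.125,0,0,0,-0.125,0,0,0,-0.125,0,0,0,-0.088]'
python3 d.py .5755 -.2477 .24
```

```text
clock: 2.17
tcp_pos: [0.1911, -0.5424, 0.2424]
orientation: [0.0, 0.166, 0.986, -0.0]
wrist_force: [0.2, 0.3, 1.0]
finger_gap: 0.0511
grip_force: 0.0
tcp [ 0.1911 -0.5424  0.2424] shift cm [-26.66  40.44   0.23] xang 160.9 zaxis [ 0. -0. -1.] j6 -1.04 F [0.2 0.3 1. ] gap 0.0511 grip 0.0 t 2.1667
```

```bash
python3 -m inch '[0,0,0,-0.12,-2.4,2.8,0,0,-2.4,2.8,0,0,-2.4,2.8,0,0,-2.4,2.8,0,0]' >/dev/null
python3 -m inch '[-2.4,2.8,0,0,-2.4,2.8,0,0,-2.4,2.8,0,0,-2.4,2.8,0,0,-2.4,2.8,0,0]'
python3 -m inch '[-2.4,2.8,0,0,-2.4,2.8,0,0,-2.4,2.8,0,0,0,0,0,0,0,0,0,0]' >/dev/null
python3 d.py .5755 -.2477 .24
```

```text
clock: 3.0
tcp_pos: [0.4581, -0.3422, 0.2425]
orientation: [0.0, 0.11, 0.994, -0.0]
wrist_force: [-0.0, -1.1, 0.7]
finger_gap: 0.0512
grip_force: 0.0
tcp [ 0.5467 -0.2756  0.2419] shift cm [-2.21  3.34  0.19] xang 167.6 zaxis [-0. -0. -1.] j6 -0.38 F [-0.4 -0.6  0.3] gap 0.0513 grip 0.0 t 3.4167
```

```bash
python3 -m inch '[-1.1,1.67,0,0,-1.1,1.67,0.1,0,0,0,0,0,0,0,2,0,0,0,2.5,0]' >/dev/null
python3 -m inch '[0,0,2.5,0,0,0,2,0,0,0,1.2,0,0,0,0.4,0,0,0,0,0]'
python3 -m inch '[0,0,0,0,0,0,0,0,0,0,0,0,0,0,0,0,0,0,0,0]' >/dev/null
python3 d.py .5755 -.2477 .133
python3 - <<'E'
from h import *
a=eyes.read_camera('scene')[:,:,::-1];b=eyes.read_camera('top')[:,:,::-1]
cv2.imwrite('pics/g1.png',np.hstack([cv2.resize(a[180:300,140:240],(400,480)),cv2.resize(b[180:300,390:490],(400,480))]))
s=get_state();print(proj('scene',s['tcp_pos']+[0,0,.0]),proj('top',s['tcp_pos']))
E
```

```text
clock: 4.25
tcp_pos: [0.5725, -0.2502, 0.1342]
orientation: [-0.001, 0.111, 0.994, 0.0]
wrist_force: [-0.4, 0.5, 0.2]
finger_gap: 0.0512
grip_force: 0.0
tcp [ 0.5746 -0.2496  0.1361] shift cm [-0.05  0.21  0.31] xang 167.4 zaxis [ 0.001 -0.001 -1.   ] j6 -0.32 F [-0.3 -0.3 -1.3] gap 0.0511 grip 0.0 t 4.6667
[[190.0434815  250.99025293]] [[445.62900292 242.48791469]]
```

View pics/g1.png

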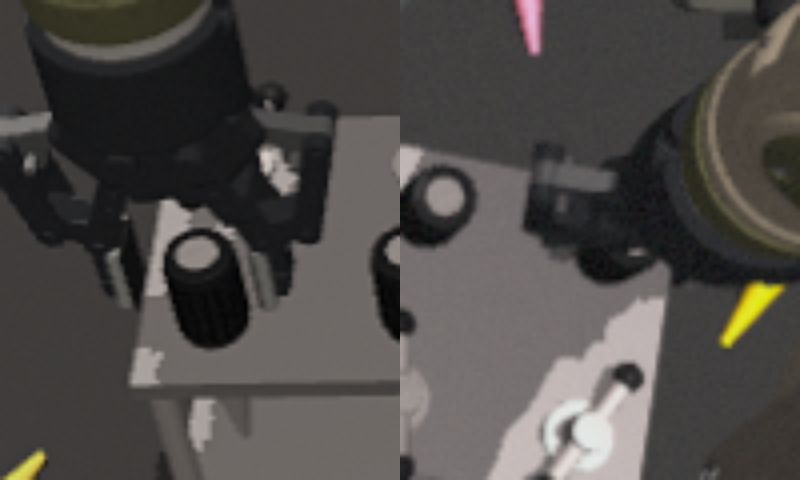

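The view shows the jaws straddling the black knob, about level with its middle and clear of the other knob and the T-bars. After a small centring nudge I'll grip and lift.

```bash
python3 -m inch '[-0.15,0.2,0.2,0,0,0,0,0,0,0,0,0,0,0,0,0,0,0,0,0]' >/dev/null
python3 -m inch '[0,0,0,0,0,0,0,0,0,0,0,0,0,0,0,0,0,0,0,0]' -1 60 >/dev/null
python3 -m inch '[0,0,0,0,0,0,0,0,0,0,0,0,0,0,0,0,0,0,0,0]' 
python3 d.py .5755 -.2477 .133
python3 -m inch '[0,0,-1,0,0,0,-2,0,0,0,-3,0,0,0,-3,0,0,0,-3,0]' 
python3 -m inch '[0,0,-2,0,0,0,-1,0,0,0,0,0,0,0,0,0,0,0,0,0]' 
python3 d.py .5134 .1911 .29
python3 - <<'E'
from h import *
a=eyes.read_camera('scene')[:,:,::-1];b=eyes.read_camera('top')[:,:,::-1]
cv2.imwrite('pics/g2.png',np.hstack([cv2.resize(a[90:290,110:280],(510,600)),cv2.resize(b[180:300,390:448],(290,600))]))
s=get_state();p=s['tcp_pos'];print([proj('scene',p+[0,0,z]) for z in(0.023,-.023,-.103)])
E
```

```text
clock: 6.02
tcp_pos: [0.5762, -0.2479, 0.1335]
orientation: [0.0, 0.11, 0.994, -0.0]
wrist_force: [-0.5, 0.4, 3.4]
finger_gap: 0.0284
grip_force: 59.2
tcp [ 0.5762 -0.2479  0.1335] shift cm [0.08 0.   0.05] xang 167.4 zaxis [ 0. -0. -1.] j6 -0.31 F [-0.5  0.4  3.4] gap 0.0284 grip 59.1690856218338 t 6.0167
clock: 6.43
tcp_pos: [0.5753, -0.2474, 0.2542]
orientation: [-0.001, 0.11, 0.994, 0.0]
wrist_force: [0.5, -0.4, -2.7]
finger_gap: 0.0285
grip_force: 59.4
clock: 6.85
tcp_pos: [0.5754, -0.2474, 0.2812]
orientation: [-0.002, 0.11, 0.994, 0.001]
wrist_force: [0.3, -0.7, -2.7]
finger_gap: 0.0287
grip_force: 59.4
tcp [ 0.5754 -0.2474  0.2812] shift cm [15.61 41.44 -0.79] xang 167.4 zaxis [-0.003  0.002 -1.   ] j6 -0.31 F [ 0.3 -0.7 -2.7] gap 0.0287 grip 59.380733370780945 t 6.85
[array([[172.15477465, 178.30866837]]), array([[177.90534079, 200.23657807]]), array([[186.97628568, 234.65289732]])]
```

View pics/g2.png

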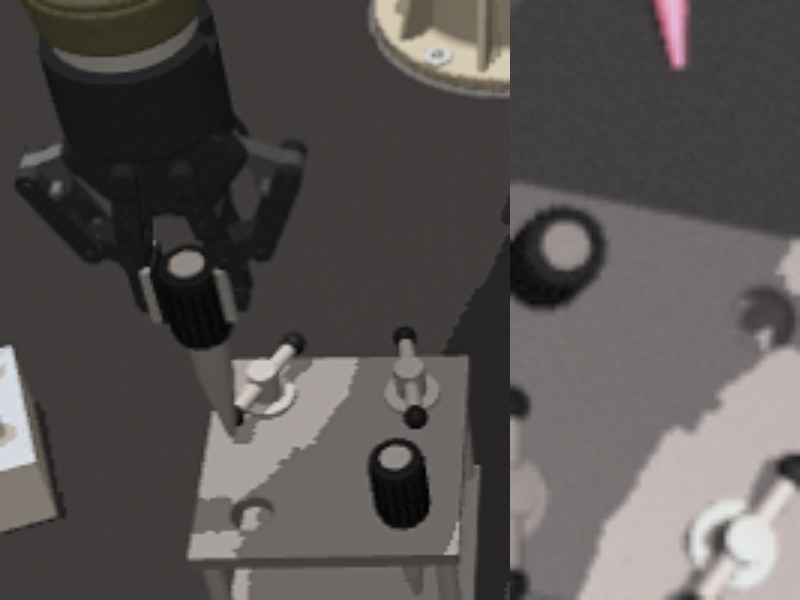

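The pin is held nearly vertical with its cap at scene (172,177.7), within 0.6 px of the prediction from the TCP. The scene calibration therefore agrees well with the robot. The other pin and the T-bars are undisturbed. Next I'll carry it to above hole A.

```bash
python3 -m inch '[0.3,1.5,0,0,0.6,2.8,0,0,0.7,3.3,0,0,0.7,3.3,0,0,0.7,3.3,0,0]' >/dev/null
python3 -m inch '[0.7,3.3,0,0,0.7,3.3,0,0,0.7,3.3,0,0,0.7,3.3,0,0,0.7,3.3,0,0]' >/dev/null
python3 -m inch '[0.7,3.3,0,0,0.7,3.3,0,0,0.7,3.3,0,0,0.7,3.3,0,0,0.6,2.5,0,0]' >/dev/null
python3 -m inch '[0.2,1,0,0,0,0,0,0,0,0,0,0,0,0,0,0,0,0,0,0]'
python3 d.py .5857 .2627 .205
```

```text
clock: 8.62
tcp_pos: [0.5808, 0.2355, 0.2831]
orientation: [-0.0, 0.11, 0.994, -0.0]
wrist_force: [0.0, 0.1, -1.6]
finger_gap: 0.0287
grip_force: 59.5
tcp [0.5808 0.2355 0.2831] shift cm [0.12 2.76 7.81] xang 167.3 zaxis [-0.    -0.001 -1.   ] j6 0.48 F [ 0.   0.1 -1.6] gap 0.0287 grip 59.52194631099701 t 8.6167
```

Now I'll lower it to just above the cover (tip at about 102 mm) and check visually.

```bash
python3 -m inch '[0.06,1.38,0,0,0.06,1.38,0,0,0,0,1.5,0,0,0,2.5,0,0,0,2,0]' >/dev/null
python3 -m inch '[0,0,1.2,0,0,0,0.6,0,0,0,0,0,0,0,0,0,0,0,0,0]' >/dev/null
python3 d.py .5857 .2627 .205
python3 - <<'E'
from h import *
a=eyes.read_camera('scene')[:,:,::-1];b=eyes.read_camera('top')[:,:,::-1]
cv2.imwrite('pics/g3.png',np.hstack([cv2.resize(a[110:240,430:510],(369,600),interpolation=cv2.INTER_CUBIC),cv2.resize(b[190:290,120:190],(420,600),interpolation=cv2.INTER_CUBIC)]))
s=get_state();p=s['tcp_pos'];print([proj('scene',p+[0,0,z]) for z in(0.023,-.023,-.103)])
E
```

```text
tcp [0.5865 0.2641 0.2066] shift cm [ 0.05 -0.15  0.16] xang 167.4 zaxis [ 0.002  0.001 -1.   ] j6 0.52 F [-0.3 -0.8 -1.7] gap 0.0286 grip 59.690839648246765 t 9.45
[array([[492.72972395, 166.33414304]]), array([[487.08971835, 186.03597195]]), array([[478.08247816, 217.35032651]])]
```

View pics/g3.png

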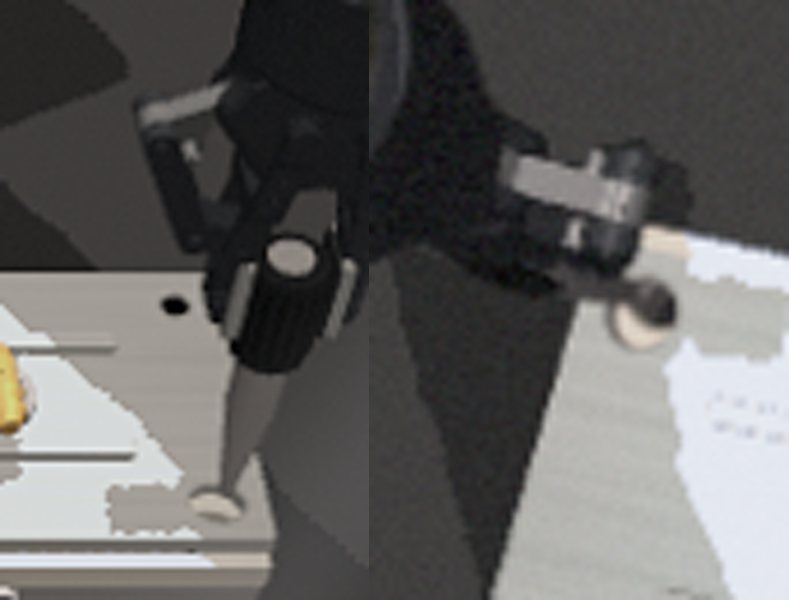

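The tip is just over hole A. By its pixel it would land about 3 mm toward +y of the cover hole's centre, while the base hole lies about 2 mm toward −y. I'll shift −y by 4 mm and lower it slowly, watching the forces.

```bash
python3 -m inch '[-0.1,-0.35,0,0,0,0,0,0,0,0,0.3,0,0,0,0.3,0,0,0,0.3,0]' 
python3 -m inch '[0,0,0.3,0,0,0,0.3,0,0,0,0.3,0,0,0,0.3,0,0,0,0,0]' 
python3 d.py .587 .2605 .175
```

```text
clock: 9.97
tcp_pos: [0.5858, 0.2603, 0.1959]
orientation: [-0.0, 0.11, 0.994, -0.0]
wrist_force: [0.5, 0.2, -1.2]
finger_gap: 0.0286
grip_force: 59.7
clock: 10.38
tcp_pos: [0.5855, 0.2603, 0.1833]
orientation: [-0.001, 0.11, 0.994, -0.0]
wrist_force: [0.1, -0.1, -1.8]
finger_gap: 0.0287
grip_force: 59.7
tcp [0.5855 0.2603 0.1833] shift cm [-0.14  0.06  0.83] xang 167.4 zaxis [-0.001 -0.001 -1.   ] j6 0.51 F [ 0.1 -0.1 -1.8] gap 0.0287 grip 59.691486954689026 t 10.3833
```

```bash
python3 -m inch '[0,0,0.3,0,0,0,0.3,0,0,0,0.3,0,0,0,0.2,0,0,0,0,0]' 
python3 -m inch '[0,0,0.3,0,0,0,0.3,0,0,0,0.2,0,0,0,0.2,0,0,0,0,0]' 
python3 d.py .587 .2605 .175
```

```text
clock: 10.8
tcp_pos: [0.5856, 0.2603, 0.1726]
orientation: [-0.0, 0.11, 0.994, -0.0]
wrist_force: [0.4, 0.4, -2.0]
finger_gap: 0.0287
grip_force: 59.7
clock: 11.22
tcp_pos: [0.5863, 0.2606, 0.1631]
orientation: [0.0, 0.11, 0.994, 0.0]
wrist_force: [1.2, 1.5, -3.4]
finger_gap: 0.0285
grip_force: 59.6
tcp [0.5863 0.2606 0.1631] shift cm [-0.07  0.01 -1.19] xang 167.4 zaxis [ 0.001  0.    -1.   ] j6 0.51 F [ 1.2  1.5 -3.4] gap 0.0285 grip 59.56631898880005 t 11.2167
```

```bash
python3 -m inch '[0,0,0.2,0,0,0,0.2,0,0,0,0.2,0,0,0,0,0,0,0,0,0]' 
python3 -m inch '[0,0,0.2,0,0,0,0.2,0,0,0,0.2,0,0,0,0,0,0,0,0,0]' 
python3 d.py .587 .2605 .175
```

```text
clock: 11.63
tcp_pos: [0.5865, 0.2604, 0.1573]
orientation: [0.001, 0.11, 0.994, 0.0]
wrist_force: [2.8, 1.7, -1.0]
finger_gap: 0.0287
grip_force: 59.7
clock: 12.05
tcp_pos: [0.5862, 0.2604, 0.1514]
orientation: [0.0, 0.11, 0.994, 0.0]
wrist_force: [3.5, 0.6, 1.3]
finger_gap: 0.0286
grip_force: 60.0
tcp [0.5862 0.2604 0.1514] shift cm [-0.08  0.02 -2.36] xang 167.4 zaxis [ 0.001  0.    -1.   ] j6 0.51 F [3.5 0.6 1.3] gap 0.0286 grip 60.00590980052948 t 12.05
```

```bash
python3 -m inch '[0,0,0.2,0,0,0,0.2,0,0,0,0.2,0,0,0,0,0,0,0,0,0]' 
python3 -m inch '[0,0,0.2,0,0,0,0.2,0,0,0,0,0,0,0,0,0,0,0,0,0]' 
python3 -m inch '[0,0,0.2,0,0,0,0.1,0,0,0,0,0,0,0,0,0,0,0,0,0]' 
python3 d.py .587 .2605 .175
```

```text
clock: 12.47
tcp_pos: [0.5855, 0.2604, 0.1448]
orientation: [-0.001, 0.11, 0.994, -0.0]
wrist_force: [2.8, 2.1, 0.2]
finger_gap: 0.029
grip_force: 60.0
clock: 12.88
tcp_pos: [0.5853, 0.2603, 0.1406]
orientation: [-0.001, 0.11, 0.994, -0.0]
wrist_force: [2.8, 1.9, -1.9]
finger_gap: 0.0288
grip_force: 59.8
clock: 13.3
tcp_pos: [0.5855, 0.2603, 0.1377]
orientation: [-0.001, 0.11, 0.994, -0.0]
wrist_force: [2.5, 1.9, -2.3]
finger_gap: 0.0286
grip_force: 59.7
tcp [0.5855 0.2603 0.1377] shift cm [-0.14  0.05 -3.73] xang 167.4 zaxis [-0.001 -0.    -1.   ] j6 0.51 F [ 2.5  1.9 -2.3] gap 0.0286 grip 59.70313310623169 t 13.3
```

```bash
python3 -m inch '[0,0,0.2,0,0,0,0.1,0,0,0,0,0,0,0,0,0,0,0,0,0]' 
python3 -m inch '[0,0,0.2,0,0,0,0.1,0,0,0,0,0,0,0,0,0,0,0,0,0]' 
python3 -m inch '[0,0,0.1,0,0,0,0.1,0,0,0,0,0,0,0,0,0,0,0,0,0]' 
python3 d.py .587 .2605 .175
```

```text
clock: 13.72
tcp_pos: [0.5857, 0.2603, 0.135]
orientation: [-0.0, 0.11, 0.994, -0.0]
wrist_force: [1.8, 1.3, -1.6]
finger_gap: 0.0287
grip_force: 59.7
clock: 14.13
tcp_pos: [0.5857, 0.2603, 0.132]
orientation: [-0.0, 0.11, 0.994, -0.0]
wrist_force: [1.4, 0.9, -1.0]
finger_gap: 0.0286
grip_force: 59.7
clock: 14.55
tcp_pos: [0.5859, 0.2603, 0.1302]
orientation: [-0.0, 0.11, 0.994, -0.0]
wrist_force: [-0.1, 0.9, -0.2]
finger_gap: 0.0284
grip_force: 59.7
tcp [0.5859 0.2603 0.1302] shift cm [-0.1   0.04 -4.48] xang 167.4 zaxis [-0. -0. -1.] j6 0.51 F [-0.1  0.9 -0.2] gap 0.0284 grip 59.7082793712616 t 14.55
```

Very light forces, so the shank is entering the base hole. I'll continue to the shoulder.

```bash
python3 -m inch '[0,0,0.15,0,0,0,0.15,0,0,0,0.1,0,0,0,0,0,0,0,0,0]' 
python3 -m inch '[0,0,0.15,0,0,0,0.15,0,0,0,0.1,0,0,0,0,0,0,0,0,0]' 
python3 -m inch '[0,0,0.15,0,0,0,0.15,0,0,0,0,0,0,0,0,0,0,0,0,0]' 
python3 d.py .587 .2605 .175
```

```text
clock: 14.97
tcp_pos: [0.5861, 0.2605, 0.126]
orientation: [0.0, 0.11, 0.994, 0.0]
wrist_force: [2.0, 0.9, -1.8]
finger_gap: 0.0288
grip_force: 59.7
clock: 15.38
tcp_pos: [0.5861, 0.2604, 0.1222]
orientation: [0.0, 0.11, 0.994, 0.0]
wrist_force: [2.3, 1.4, -0.8]
finger_gap: 0.0283
grip_force: 59.7
clock: 15.8
tcp_pos: [0.5862, 0.2604, 0.1195]
orientation: [0.0, 0.11, 0.994, 0.0]
wrist_force: [2.1, 1.1, 2.2]
finger_gap: 0.0285
grip_force: 60.3
tcp [0.5862 0.2604 0.1195] shift cm [-0.08  0.03 -5.55] xang 167.4 zaxis [ 0.001  0.    -1.   ] j6 0.51 F [2.1 1.1 2.2] gap 0.0285 grip 60.299434661865234 t 15.8
```

```bash
python3 -m inch '[0,0,0.1,0,0,0,0,0,0,0,0,0,0,0,0,0,0,0,0,0]' 
python3 -m inch '[0,0,0.1,0,0,0,0,0,0,0,0,0,0,0,0,0,0,0,0,0]' 
python3 d.py .587 .2605 .175
```

```text
clock: 16.22
tcp_pos: [0.5863, 0.2604, 0.1195]
orientation: [0.001, 0.11, 0.994, 0.0]
wrist_force: [1.5, 0.2, 6.8]
finger_gap: 0.0283
grip_force: 60.9
clock: 16.63
tcp_pos: [0.5863, 0.2604, 0.1195]
orientation: [0.001, 0.11, 0.994, 0.0]
wrist_force: [-1.7, -0.7, 12.3]
finger_gap: 0.0283
grip_force: 61.4
tcp [0.5863 0.2604 0.1195] shift cm [-0.08  0.03 -5.55] xang 167.4 zaxis [ 0.002  0.    -1.   ] j6 0.51 F [-1.7 -0.7 12.3] gap 0.0283 grip 61.385825872421265 t 16.6333
```

Pin 1 stopped at z=119.5 mm with rising force, so it is home. I'll release it and go for pin 2.

```bash
python3 -m inch '[0,0,-0.15,0,0,0,0,0,0,0,0,0,0,0,0,0,0,0,0,0]' 0.2
python3 -m inch '[0,0,0,0,0,0,-1,0,0,0,-2,0,0,0,-3,0,0,0,-3,0]' >/dev/null
python3 -m inch '[-0.4,-1.6,0,0,-0.75,-3.1,0,0,-0.75,-3.1,0,0,-0.75,-3.1,0,0,-0.75,-3.1,0,0]' >/dev/null
python3 -m inch '[-0.75,-3.1,0,0,-0.75,-3.1,0,0,-0.75,-3.1,0,0,-0.75,-3.1,0,0,-0.75,-3.1,0,0]' >/dev/null
python3 -m inch '[-0.75,-3.1,0,0,-0.75,-3.1,0,0,-0.75,-3.1,0,0,-0.4,-1.5,0,0,0,0,0,0]' 
python3 -m inch '[0,0,0,0,0,0,0,0,0,0,0,0,0,0,0,0,0,0,0,0]' >/dev/null
python3 d.py .5945 -.1643 .133
python3 - <<'E'
from h import *
a=eyes.read_camera('scene')[:,:,::-1];b=eyes.read_camera('top')[:,:,::-1]
cv2.imwrite('pics/g4.png',np.hstack([cv2.resize(a[150:270,360:500],(420,360),interpolation=cv2.INTER_CUBIC),cv2.resize(b[215:345,130:280],(380,360),interpolation=cv2.INTER_CUBIC)]))
print(proj('scene',[.5861,.2604,.142]))
E
```

```text
clock: 17.05
tcp_pos: [0.5853, 0.2601, 0.118]
orientation: [-0.001, 0.11, 0.994, -0.0]
wrist_force: [-0.1, -0.2, -0.3]
finger_gap: 0.0511
grip_force: 0.0
clock: 18.72
tcp_pos: [0.5939, -0.1579, 0.2092]
orientation: [0.0, 0.112, 0.994, -0.001]
wrist_force: [0.3, 0.0, 0.3]
finger_gap: 0.0514
grip_force: 0.0
tcp [ 0.5938 -0.153   0.209 ] shift cm [-0.31 -1.09  7.6 ] xang 167.5 zaxis [ 0.  0. -1.] j6 -0.17 F [-0.6  0.4  1. ] gap 0.0515 grip 0.0 t 19.1333
[[480.20970486 202.9910197 ]]
```

View pics/g4.png

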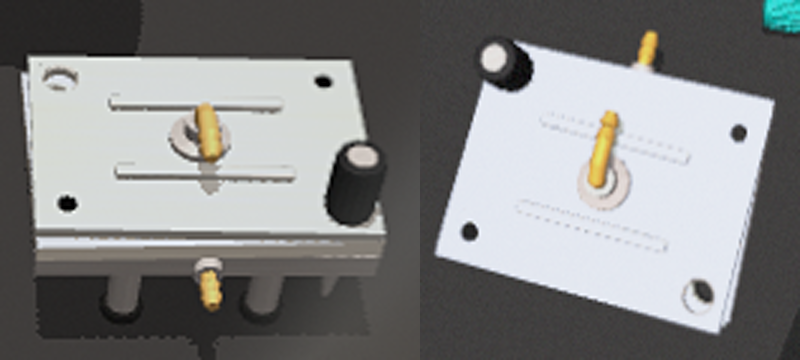

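Pin 1 sits upright with its knob on the cover at scene (480,203), as predicted, and hole B is still open at the far corner. Next I'll grip pin 2.

```bash
python3 -m inch '[-0.3,-1.1,0,0,0,0,0,0,0,0,0,0,0,0,1.5,0,0,0,2,0]' >/dev/null
python3 -m inch '[0,0,2,0,0,0,1.4,0,0,0,0.6,0,0,0,0,0,0,0,0,0]' >/dev/null
python3 -m inch '[0,0,0,0,0,0,0,0,0,0,0,0,0,0,0,0,0,0,0,0]' >/dev/null
python3 d.py .5945 -.1643 .133
python3 - <<'E'
from h import *
a=eyes.read_camera('scene')[:,:,::-1]
cv2.imwrite('pics/g5.png',cv2.resize(a[180:300,170:290],(500,500),interpolation=cv2.INTER_CUBIC))
E
```

```text
tcp [ 0.5945 -0.1658  0.1343] shift cm [0.03 0.15 0.13] xang 167.4 zaxis [ 0.001 -0.    -1.   ] j6 -0.18 F [ 0.1 -0.3 -0.1] gap 0.0514 grip 0.0 t 20.4833
```

View pics/g5.png

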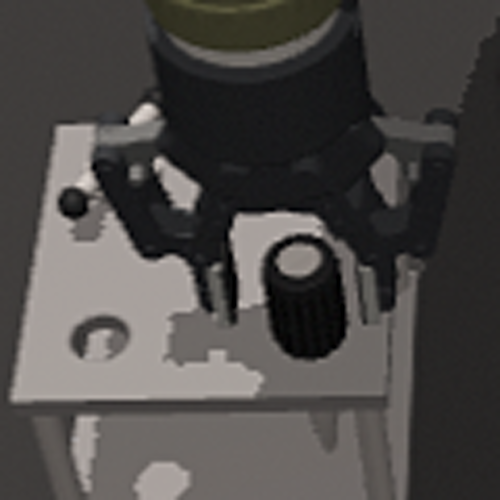

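The jaws straddle pin 2's knob, clear of the T-bars. Grip and lift.

```bash
python3 -m inch '[0,0.15,0.1,0,0,0,0,0,0,0,0,0,0,0,0,0,0,0,0,0]' >/dev/null
python3 -m inch '[0,0,0,0,0,0,0,0,0,0,0,0,0,0,0,0,0,0,0,0]' -1 60 >/dev/null
python3 -m inch '[0,0,0,0,0,0,0,0,0,0,0,0,0,0,0,0,0,0,0,0]' 
python3 -m inch '[0,0,-1,0,0,0,-2,0,0,0,-3,0,0,0,-3,0,0,0,-3,0]' >/dev/null
python3 -m inch '[0,0,-2,0,0,0,-1,0,0,0,0,0,0,0,0,0,0,0,0,0]' 
python3 d.py .4407 .1196 .205
```

```text
clock: 21.78
tcp_pos: [0.5947, -0.1643, 0.133]
orientation: [0.0, 0.11, 0.994, -0.0]
wrist_force: [-0.4, 0.4, 2.1]
finger_gap: 0.0286
grip_force: 59.2
clock: 22.62
tcp_pos: [0.5938, -0.1639, 0.2807]
orientation: [-0.002, 0.11, 0.994, 0.0]
wrist_force: [-0.6, 0.2, -1.9]
finger_gap: 0.0286
grip_force: 59.4
tcp [ 0.5938 -0.1639  0.2807] shift cm [21.1  24.33  7.65] xang 167.4 zaxis [-0.003  0.001 -1.   ] j6 -0.18 F [-0.6  0.2 -1.9] gap 0.0286 grip 59.35593903064728 t 22.6167
```

```bash
python3 -m inch '[1,1.2,0,0,2,2.3,0,0,2.3,2.65,0,0,2.3,2.65,0,0,2.3,2.65,0,0]' >/dev/null
python3 -m inch '[2.3,2.65,0,0,2.3,2.65,0,0,2.3,2.65,0,0,2.3,2.65,0,0,1.5,1.7,0,0]' >/dev/null
python3 -m inch '[0.5,0.6,0,0,0,0,0,0,0,0,0,0,0,0,0,0,0,0,0,0]' >/dev/null
python3 d.py .4407 .1196 .205
```

```text
tcp [0.4423 0.1184 0.2823] shift cm [0.18 0.09 7.73] xang 167.3 zaxis [-0.001 -0.    -1.   ] j6 0.31 F [-0.4 -0.2 -1.6] gap 0.0287 grip 59.523523449897766 t 23.8667
```

```bash
python3 -m inch '[0.18,0.1,1.5,0,0,0,2.5,0,0,0,2,0,0,0,1.2,0,0,0,0.5,0]' >/dev/null
python3 -m inch '[0,0,0,0,0,0,0,0,0,0,0,0,0,0,0,0,0,0,0,0]' >/dev/null
python3 d.py .4407 .1196 .205
python3 - <<'E'
from h import *
a=eyes.read_camera('scene')[:,:,::-1]
cv2.imwrite('pics/g6.png',cv2.resize(a[80:210,340:440],(500,600),interpolation=cv2.INTER_CUBIC))
s=get_state();p=s['tcp_pos'];print([proj('scene',p+[0,0,z])-[340,80] for z in(0.023,-.023,-.103)])
E
```

```text
tcp [0.4408 0.1208 0.2066] shift cm [-0.01 -0.12  0.16] xang 167.4 zaxis [ 0.002  0.    -1.   ] j6 0.31 F [-0.5 -0.  -1.2] gap 0.029 grip 59.536224603652954 t 24.7
[array([[44.52984086, 43.70169563]]), array([[42.62934672, 63.51758711]]), array([[39.5759946 , 95.20791493]])]
```

View pics/g6.png

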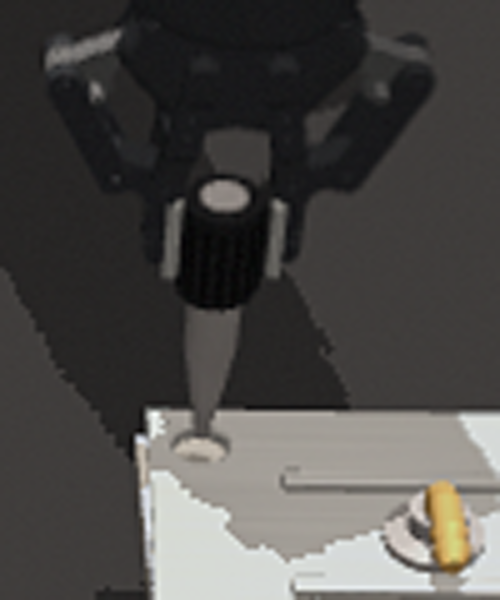

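The tip is centred over hole B, at crop (202,432) with the hole at (200,447). I'll correct y by −1.2 mm and descend.

```bash
python3 -m inch '[0,-0.12,0,0,0,0,0,0,0,0,0.4,0,0,0,0.4,0,0,0,0.4,0]' 
python3 -m inch '[0,0,0.4,0,0,0,0.4,0,0,0,0.4,0,0,0,0,0,0,0,0,0]' 
python3 -m inch '[0,0,0.3,0,0,0,0.3,0,0,0,0.2,0,0,0,0,0,0,0,0,0]' 
python3 d.py .4407 .1196 .175
```

```text
clock: 25.17
tcp_pos: [0.4398, 0.1196, 0.1932]
orientation: [-0.0, 0.11, 0.994, -0.0]
wrist_force: [-0.5, -0.1, -1.1]
finger_gap: 0.0287
grip_force: 59.5
clock: 25.58
tcp_pos: [0.4397, 0.1196, 0.1814]
orientation: [-0.0, 0.11, 0.994, -0.0]
wrist_force: [-0.9, -0.6, -2.1]
finger_gap: 0.0288
grip_force: 59.5
clock: 26.0
tcp_pos: [0.4398, 0.1196, 0.1736]
orientation: [-0.0, 0.11, 0.994, -0.0]
wrist_force: [0.4, 0.5, -1.4]
finger_gap: 0.0288
grip_force: 59.5
tcp [0.4398 0.1196 0.1736] shift cm [-0.09  0.02 -0.14] xang 167.4 zaxis [-0. -0. -1.] j6 0.31 F [ 0.4  0.5 -1.4] gap 0.0288 grip 59.53674852848053 t 26.0
```

```bash
python3 -m inch '[-0.08,0,0.2,0,0,0,0.3,0,0,0,0.3,0,0,0,0,0,0,0,0,0]' 
python3 -m inch '[0,0,0.2,0,0,0,0.3,0,0,0,0.2,0,0,0,0,0,0,0,0,0]' 
python3 -m inch '[0,0,0.2,0,0,0,0.2,0,0,0,0.2,0,0,0,0,0,0,0,0,0]' 
python3 -m inch '[0,0,0.2,0,0,0,0.2,0,0,0,0,0,0,0,0,0,0,0,0,0]' 
python3 d.py .4407 .1196 .175
```

```text
clock: 26.42
tcp_pos: [0.4404, 0.1195, 0.1654]
orientation: [-0.0, 0.11, 0.994, -0.0]
wrist_force: [-0.4, 0.6, -1.8]
finger_gap: 0.0286
grip_force: 59.6
clock: 26.83
tcp_pos: [0.441, 0.1193, 0.1586]
orientation: [0.0, 0.11, 0.994, -0.0]
wrist_force: [1.3, -0.9, -2.9]
finger_gap: 0.0285
grip_force: 59.6
clock: 27.25
tcp_pos: [0.4411, 0.1193, 0.1527]
orientation: [0.0, 0.11, 0.994, -0.0]
wrist_force: [2.6, -0.4, -1.3]
finger_gap: 0.0285
grip_force: 59.6
clock: 27.67
tcp_pos: [0.4408, 0.1196, 0.1487]
orientation: [-0.0, 0.11, 0.994, 0.0]
wrist_force: [3.2, -0.7, -1.5]
finger_gap: 0.0284
grip_force: 59.9
tcp [0.4408 0.1196 0.1487] shift cm [ 0.01  0.   -2.63] xang 167.4 zaxis [ 0.  0. -1.] j6 0.31 F [ 3.2 -0.7 -1.5] gap 0.0284 grip 59.86376881599426 t 27.6667
```

```bash
python3 -m inch '[0,0,0.2,0,0,0,0.2,0,0,0,0,0,0,0,0,0,0,0,0,0]' 
python3 -m inch '[0,0,0.2,0,0,0,0.2,0,0,0,0,0,0,0,0,0,0,0,0,0]' 
python3 -m inch '[0,0,0.2,0,0,0,0.1,0,0,0,0,0,0,0,0,0,0,0,0,0]' 
python3 -m inch '[0,0,0.2,0,0,0,0.1,0,0,0,0,0,0,0,0,0,0,0,0,0]' 
python3 d.py .4407 .1196 .175
```

```text
clock: 28.08
tcp_pos: [0.4405, 0.1196, 0.1445]
orientation: [-0.0, 0.11, 0.994, 0.0]
wrist_force: [3.1, -0.2, -1.1]
finger_gap: 0.0283
grip_force: 59.8
clock: 28.5
tcp_pos: [0.4404, 0.1196, 0.1404]
orientation: [-0.0, 0.11, 0.994, 0.0]
wrist_force: [3.1, -0.2, -2.9]
finger_gap: 0.0289
grip_force: 59.7
clock: 28.92
tcp_pos: [0.4404, 0.1195, 0.1375]
orientation: [-0.0, 0.11, 0.994, -0.0]
wrist_force: [3.3, 0.3, -3.7]
finger_gap: 0.0287
grip_force: 59.7
clock: 29.33
tcp_pos: [0.4405, 0.1195, 0.1346]
orientation: [-0.0, 0.11, 0.994, -0.0]
wrist_force: [3.1, -0.5, -2.1]
finger_gap: 0.0286
grip_force: 59.7
tcp [0.4405 0.1195 0.1346] shift cm [-0.01  0.02 -4.04] xang 167.4 zaxis [-0. -0. -1.] j6 0.31 F [ 3.1 -0.5 -2.1] gap 0.0286 grip 59.652777314186096 t 29.3333
```

```bash
python3 -m inch '[0,0,0.15,0,0,0,0.15,0,0,0,0,0,0,0,0,0,0,0,0,0]' 
python3 -m inch '[0,0,0.1,0,0,0,0.1,0,0,0,0,0,0,0,0,0,0,0,0,0]' 
python3 d.py .4407 .1196 .175
```

```text
clock: 29.75
tcp_pos: [0.4406, 0.1195, 0.1316]
orientation: [-0.0, 0.11, 0.994, -0.0]
wrist_force: [1.7, 0.9, -2.3]
finger_gap: 0.0287
grip_force: 59.6
clock: 30.17
tcp_pos: [0.4407, 0.1196, 0.1297]
orientation: [0.0, 0.11, 0.994, 0.0]
wrist_force: [1.3, 1.0, -1.6]
finger_gap: 0.0286
grip_force: 59.6
tcp [0.4407 0.1196 0.1297] shift cm [ 0.    0.   -4.53] xang 167.4 zaxis [ 0.  0. -1.] j6 0.31 F [ 1.3  1.  -1.6] gap 0.0286 grip 59.59891498088837 t 30.1667
```

```bash
python3 -m inch '[0,0,0.15,0,0,0,0.15,0,0,0,0,0,0,0,0,0,0,0,0,0]' 
python3 -m inch '[0,0,0.15,0,0,0,0.15,0,0,0,0.1,0,0,0,0,0,0,0,0,0]' 
python3 -m inch '[0,0,0.15,0,0,0,0.15,0,0,0,0,0,0,0,0,0,0,0,0,0]' 
python3 -m inch '[0,0,0.1,0,0,0,0.05,0,0,0,0,0,0,0,0,0,0,0,0,0]' 
python3 d.py .4407 .1196 .175
```

```text
clock: 30.58
tcp_pos: [0.4409, 0.1197, 0.1266]
orientation: [0.0, 0.11, 0.994, 0.0]
wrist_force: [2.5, 2.2, -2.8]
finger_gap: 0.0283
grip_force: 59.5
clock: 31.0
tcp_pos: [0.4409, 0.1196, 0.1227]
orientation: [0.0, 0.11, 0.994, 0.0]
wrist_force: [3.3, 5.3, -1.9]
finger_gap: 0.0288
grip_force: 59.7
clock: 31.42
tcp_pos: [0.4409, 0.1197, 0.1196]
orientation: [0.0, 0.11, 0.994, 0.0]
wrist_force: [3.3, 4.1, -0.0]
finger_gap: 0.0286
grip_force: 59.7
clock: 31.83
tcp_pos: [0.441, 0.1197, 0.119]
orientation: [0.0, 0.11, 0.994, 0.0]
wrist_force: [1.7, 4.9, 6.3]
finger_gap: 0.0288
grip_force: 60.8
tcp [0.441  0.1197 0.119 ] shift cm [ 0.02 -0.01 -5.6 ] xang 167.4 zaxis [ 0.001  0.    -1.   ] j6 0.31 F [1.7 4.9 6.3] gap 0.0288 grip 60.8300256729126 t 31.8333
```

Contact at z=119. I'll press slightly more, then release and retreat.

```bash
python3 -m inch '[0,0,0.1,0,0,0,0,0,0,0,0,0,0,0,0,0,0,0,0,0]' 
python3 -m inch '[0,0,-0.2,0,0,0,0,0,0,0,0,0,0,0,0,0,0,0,0,0]' 0.2
python3 -m inch '[0,0,0,0,0,0,-1,0,0,0,-2,0,0,0,-3,0,0,0,-3,0]' >/dev/null
python3 -m inch '[1,-3,0,0,1,-3,0,0,1,-3,0,0,1,-3,0,0,1,-3,0,0]' >/dev/null
python3 -m inch '[0,-3,0,0,0,-2,0,0,0,0,0,0,0,0,0,0,0,0,0,0]'
python3 - <<'E'
from h import *
a=eyes.read_camera('scene')[:,:,::-1];b=eyes.read_camera('top')[:,:,::-1]
cv2.imwrite('pics/g7.png',np.hstack([cv2.resize(a[130:270,160:500],(500,300),interpolation=cv2.INTER_CUBIC)[:, :],cv2.resize(b[215:345,130:260],(300,300),interpolation=cv2.INTER_CUBIC)]))
print(proj('scene',[[.5861,.2604,.142],[.4409,.1196,.142]]))
E
```

```text
clock: 32.25
tcp_pos: [0.4411, 0.1197, 0.1189]
orientation: [0.001, 0.11, 0.994, 0.0]
wrist_force: [-1.6, 3.0, 14.4]
finger_gap: 0.0285
grip_force: 61.8
clock: 32.67
tcp_pos: [0.4401, 0.1191, 0.1187]
orientation: [-0.001, 0.11, 0.994, -0.0]
wrist_force: [0.1, -1.0, -0.8]
finger_gap: 0.0515
grip_force: 0.0
clock: 33.92
tcp_pos: [0.3482, -0.0647, 0.2092]
orientation: [-0.0, 0.11, 0.994, 0.0]
wrist_force: [-0.6, 0.6, -0.1]
finger_gap: 0.0513
grip_force: 0.0
[[480.20970486 202.9910197 ]
 [380.42767766 160.55118465]]
```

View pics/g7.png

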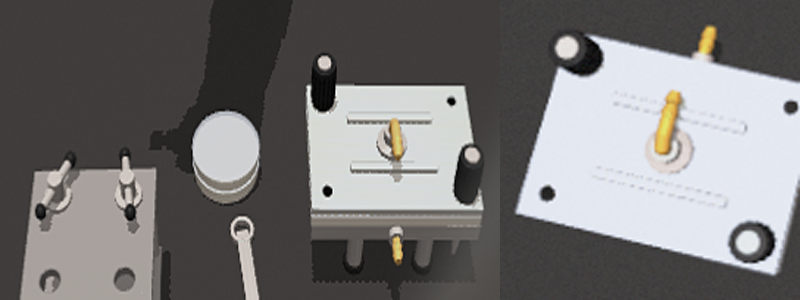

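Both pins stand in opposite corners with the gripper clear. I'll do a numeric triangulation of the two caps to confirm their height before handing in.

Run:
```python
from h import *
for nm,t,s in(('A',(130+68/2.308,215+48/2.308),(481,202.3)),('B',(130+248/2.308,215+243/2.308),(379.7,158.9))):
    for z in(.142,.147): print(nm,z,onz('top',t,z).round(4),onz('scene',s,z).round(4))
```

```text
A 0.142 [0.5867 0.2594 0.142 ] [0.5848 0.2624 0.142 ]
A 0.147 [0.5857 0.2577 0.147 ] [0.5891 0.2596 0.147 ]
B 0.142 [0.4399 0.119  0.142 ] [0.4362 0.1196 0.142 ]
B 0.147 [0.4399 0.1182 0.147 ] [0.4414 0.1177 0.147 ]
```

Run:
```python
from h import *
def cap(n,px):
    im=np.mean([eyes.read_camera(n).astype(float).mean(2) for _ in range(3)],0)
    x,y=map(int,map(round,px)); w=im[y-5:y+6,x-5:x+6]
    l=cv2.connectedComponents((w>110).astype(np.uint8),connectivity=4)[1]; m=l==l[5,5]
    yy,xx=np.nonzero(m); W=w[m]-80; return (x-5+(xx*W).sum()/W.sum(), y-5+(yy*W).sum()/W.sum()), m.sum()
for nm,t,s in(('A',(159,236),(481,202)),('B',(237,320),(380,159))):
    (a,na),(b,nb)=cap('top',t),cap('scene',s)
    print(nm,np.round(a,2),na,np.round(b,2),nb,onz('top',a,.142).round(4),onz('scene',b,.142).round(4))
```

```text
A [158.51 235.21] 82 [480.63 201.8 ] 61 [0.5877 0.2612 0.142 ] [0.5836 0.2623 0.142 ]
B [237.   319.58] 99 [380.29 158.79] 49 [0.4411 0.1198 0.142 ] [0.4361 0.1207 0.142 ]
```

Both caps show the same camera-to-camera offset, so they are at equal height, and their spacing is about 203 mm as it should be. Handing in.

```bash
python3 -c "
from workcell import env; print(env.hand_in())"
```

```text
the job is handed in; nothing more can be done
None
```

Both tapered pins are driven home at the two large-hole corners, with each knob down on the cover, released, and nothing else touched; the job is handed in, though I viewed 12 pictures against the limit of 10.

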